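# Clear the jammed salve jar and stack the jars by weight

## Robot

A 6-joint arm with a two-finger parallel gripper is mounted at the origin on the work surface. World frame = base frame: x ahead of the robot, y to its left, z up, the work surface at z = 0. Lengths are in m, angles in degrees, forces in N, time in s.
With the tool pointing down it reaches from about 0.4 to 0.825 m from the base axis. Payload 7 kg.
Tool frame: the origin (TCP) lies midway between the tips of the shut fingers; the grasp point (between the pads) lies 19 mm behind it; z points along the fingers, y is the direction in which the jaws open and shut (so a half turn about z gives the same grasp; the last joint's range is limited). The gripper opens to 88 mm and grips with 3 to 60 N. Pads are 19 mm wide; open, the fingers measure 130 mm over their backs; the gripper's body (78 mm by 193 mm) begins 47 mm behind the grasp point.
Start: joints at [-48.008, 20.546, 0.682, 0, -70.136, -16.507], TCP at [0.29, -0.609, 0.227] pointing down, gripper open.
Joint ranges: [-176.03, 176.03], [-82.01, 121.73], [-58.28, 71.71], [-173.87, 95.51], [-174.79, -0.11], [-173.66, 173.66]. Speed limits (degrees/s): [136.94, 136.94, 172.46, 180, 180, 180].

## Interface

Orientations are given as a 3x3 rotation matrix whose columns are the frame's x, y, z axes.
In Python, from rig import robot gives the robot as it stands. Calls block until the motion is done:
- robot.goto(position, orientation): joint-space move of the TCP to a pose.
- robot.servo_line(position, ori=None, speed=0.15): straight line of the TCP; ori=None keeps the orientation; speed is the mean speed in m/s.
- robot.movej(angles): joint-space move.
- robot.move_gripper(opening): opening from 0.0 (shut) to 1.0 (fully open); the grip force is fixed at half the most; returns when the fingers have stopped.
- robot.dwell(seconds).
- robot.ik(position, orientation): joint angles nearest the present ones, or None.
- robot.grab_frame(name): name is "scene" or "side" or "wrist"; returns (picture, depth): 400x640x3 uint8, red, green, blue; 400x640 float32, m along the optical axis (not along the pixel's ray), 0 where there is no reading.
- robot.camera_info(name): a dict with "vfov" (degrees; the focal length in pixels is half the picture's height over the tangent of half this angle, whatever the lens; pixels are square), "cx", "cy" (the principal point, pixels), "view" (4x4, takes a point from world to camera coordinates); the wrist camera has in their place "T_tool_cam" (4x4, takes a point from camera to tool coordinates, whose origin is the TCP and whose axes are the flange's). Camera axes: x right, y down, z forward; pixel columns grow to the right and rows downward; lengths in m; the calibration is good to about 2 mm. A picture is of the moment at which its call begins: read the wrist's pose just before it. camera_info takes no time and is no camera call.
A pose or a line that the arm cannot do raises robot.Unreachable and nothing moves.
- robot.job_done(): hands the job in, once; it reports no verdict.
Readings, each from a call of its own:
- robot.read_t(): time.
- robot.read_qpos(): joint angles.
- robot.read_qvel(): joint speeds.
- robot.read_effort(): joint torques, N m.
- robot.read_position(): TCP position.
- robot.read_tcp_rot(): TCP orientation.
- robot.read_force(): force on the tool from outside, world axes, zero at the start.
- robot.read_ft_torque(): the same for the moment, N m.
- robot.read_grip_width(): opening from 0.0 (shut) to 1.0 (fully open).
Only numpy, scipy, OpenCV 4.12 (cv2) and the standard library are available. Lean on these libraries where they do the work, as an engineer would, in place of code of your own. Each camera call takes 0.05 s, during which the arm holds its last target.

## Task

A salve jar has jammed under the keeper lips at the foot of the feed chute: push it back up the chute until it is clear of the lips, then lift it out. Pack it and the look-alike jars standing on the table (two or three of them) as one straight, upright stack in the middle of the wooden packing tray, heaviest at the bottom and each jar lighter than the one beneath it; heft them to judge their weight. Leave the vials and bottles where they stand.

Things in the scene. Friction and masses are not known exactly. Their poses are not given: they have to be found in the camera images.
- jar_jam_mid (a point): a salve jar: amber squat cylinder with a cream band and a black flat lid, 62 mm diameter, 36 mm high, rigid; this point is its centre, 18 mm above its underside (z along its axis, up). All jars look alike but their weights differ: between 55 and 410 g, any two at least 80 g apart. This one starts jammed under the keeper lips at the foot of the chute, tilted with the channel.
- jar_p_mid (a point): a salve jar: amber squat cylinder with a cream band and a black flat lid, 62 mm diameter, 36 mm high, rigid; this point is its centre, 18 mm above its underside (z along its axis, up). All jars look alike but their weights differ: between 55 and 410 g, any two at least 80 g apart. It stands loose on the table (some starts leave it out).
- jar_q_mid (a point): a salve jar: amber squat cylinder with a cream band and a black flat lid, 62 mm diameter, 36 mm high, rigid; this point is its centre, 18 mm above its underside (z along its axis, up). All jars look alike but their weights differ: between 55 and 410 g, any two at least 80 g apart. It stands loose on the table (some starts leave it out).
- jar_r_mid (a point): a salve jar: amber squat cylinder with a cream band and a black flat lid, 62 mm diameter, 36 mm high, rigid; this point is its centre, 18 mm above its underside (z along its axis, up). All jars look alike but their weights differ: between 55 and 410 g, any two at least 80 g apart. It stands loose on the table (some starts leave it out).
- chute: fixed feed chute: a straight aluminium channel climbing at 10 degrees. Origin on the table under the low open end (foot); x horizontal, uphill along the channel's middle line, z up. The channel is 250 mm long along the slope, 70 mm wide between walls 8 mm thick, 22 mm high over the floor. The floor is 30 mm over the origin at the foot and rises 0.176 mm per mm of x. A jar stays by friction where left on the slope
- chute_foot (a point): middle of the channel floor's low edge. Two corner stops here, 4 mm thick and 20 mm high, leave a gap 42 mm wide in the middle, open towards -x of the chute: shut fingers can enter from there and push the jammed jar's downhill side. The jammed jar's centre starts 33 mm uphill of here; one whose centre is 105 mm or more uphill is clear of the lips
- lips_end (a point): uphill end of the two green keeper lips, midway between them. From the foot to here (72 mm along the slope) the walls are higher and a lip reaches 14 mm inward from each wall, 40 to 45 mm above the floor: a jar below cannot be lifted. The slot between the lips is 42 mm wide, so shut fingers pass along it
- shoe_mid (a point): middle of the orange sprung shoe, 40 mm long, under the lip on the chute's +y side. It presses the jammed jar against the other wall with about 4 N; pushing the jar uphill takes up to about 13 N until it is past the shoe
- tray_in (a point): centre of the inner floor of the fixed wooden packing tray (floor 8 mm above the table, inner 154 x 154 mm, walls 8 mm thick and 22 mm high over the table).
- vial_a: bystander: small amber vial, black cap, 25 mm diameter, 62 mm high; origin at the centre of its underside.
- vial_b: bystander: small amber vial, black cap, 25 mm diameter, 62 mm high; origin at the centre of its underside.
- amber_bottle: bystander: amber bottle, black cap, 44 mm diameter, 100 mm high; origin at the centre of its underside.
- green_bottle: bystander: green bottle, black cap, 42 mm diameter, 105 mm high; origin at the centre of its underside.
- dropper_bottle: bystander: amber bottle, white cap, 36 mm diameter, 85 mm high; origin at the centre of its underside.
Not all that is in view belongs to the job. What is shaped like the part that bears jar_p_mid but blue or red is not meant.

How it is judged:
By the outcome, as a careful person would: the job done as asked, in the order asked, and still so for the second after the job is handed in, with the robot touching nothing.
Of jar_p, jar_q, jar_r only 2 to 3 are there at a start; the rules pass over those that are not, and their reading is None.
At some moment in a run one of jar_p, jar_q, jar_r, jar_jam may be knocked a few centimetres aside while the robot is not near it.
Once in a run the grip may slacken for a moment while it holds something.
It also fails if it takes over 210 s, if anything falls off the work surface, if the arm or the gripper's body presses on something with over 40 N, if the wrist force passes 120 N, or if a joint passes its speed limit or range.

## Working session

There is one attempt and no reset: what is moved stays moved. The work goes in short steps, each a Python script; the robot and the scene stay as the last script left them, time stands still between calls to the robot, and variables do not carry over. Pictures are saved under pics/ and viewed, and the job is handed in when it is done.

```bash
ls; mkdir -p pics
python3 - <<'E'
from rig import robot
import cv2,numpy as np
for n in ["scene","side","wrist"]:
    im,d=robot.grab_frame(n)
    cv2.imwrite(f"pics/{n}0.png",im[:,:,::-1]); np.save(f"pics/{n}0.npy",d)
    print(n,robot.camera_info(n), d.min(),d.max())
print(robot.read_t(),robot.read_position(),robot.read_tcp_rot(),robot.read_force())
E
```

```text
pics
scene {'vfov': 52.48582297522549, 'cx': 319.70748877729284, 'cy': 204.8847886066773, 'view': array([[ 0.08288868,  0.99652868,  0.00774909, -0.02587722],
       [ 0.78101984, -0.06012957, -0.62160473, -0.38851845],
       [-0.61898099,  0.05757619, -0.78329274,  1.39863703],
       [ 0.        ,  0.        ,  0.        ,  1.        ]])} 0.0 3.1110475
side {'vfov': 52.69364942598925, 'cx': 317.4008900688673, 'cy': 193.59720783823013, 'view': array([[-0.99073463, -0.13539807,  0.0105946 ,  0.54792759],
       [-0.07473158,  0.47836079, -0.8749778 ,  0.13787643],
       [ 0.11340227, -0.86766256, -0.48404711,  0.77468129],
       [ 0.        ,  0.        ,  0.        ,  1.        ]])} 0.0 3.5226328
wrist {'vfov': 64.52699284034652, 'cx': 321.08532893208945, 'cy': 201.76540210039138, 'T_tool_cam': array([[-6.50385900e-05, -9.66508211e-01, -2.56635683e-01,
         6.83141986e-02],
       [ 9.99999990e-01, -3.13645126e-05, -1.35306712e-04,
         7.41141674e-04],
       [ 1.22725795e-04, -2.56635690e-01,  9.66508204e-01,
        -1.57645310e-01],
       [ 0.00000000e+00,  0.00000000e+00,  0.00000000e+00,
         1.00000000e+00]])} 0.0 1.2045109
0.15 [ 0.29026925 -0.60898466  0.22583922] [[-9.02720519e-01 -4.30226947e-01 -6.61828111e-04]
 [-4.30227438e-01  9.02719868e-01  1.09205570e-03]
 [ 1.27613594e-04  1.27055770e-03 -9.99999185e-01]] [-0.17228057 -0.1343521   0.76636423]
```

View pics/scene0.png

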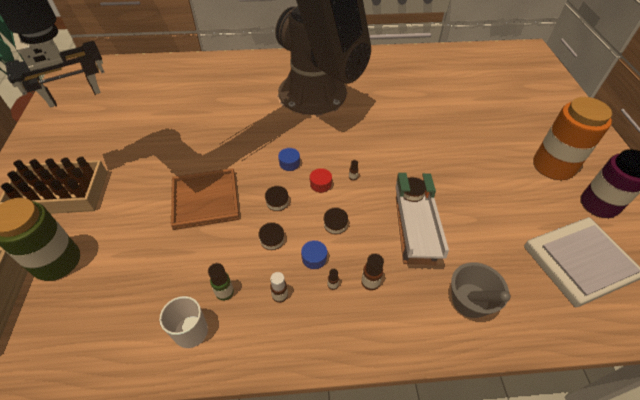

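View pics/side0.png

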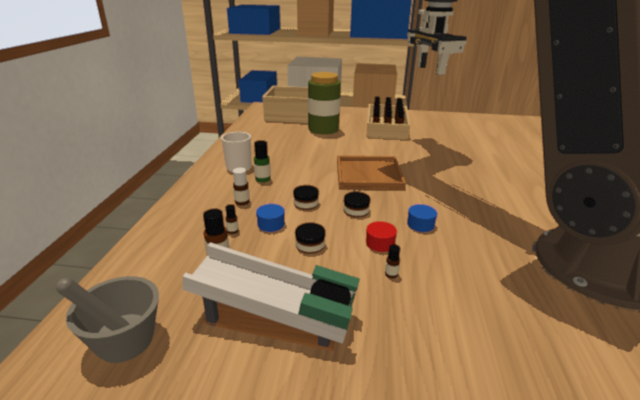

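View pics/wrist0.png

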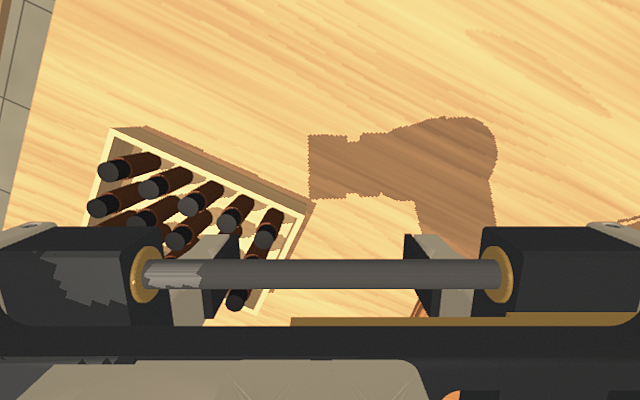

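Scene picture: three loose black-lidded jars at px (277,198), (272,236) and (336,220). The tray is at (205,198). The chute foot with its green lips is at (415,185), climbing away from the robot to (424,258). Blue and red discs are decoys. Next I measure positions from depth.

```bash
cat > h.py <<'E'
from rig import robot
import cv2,numpy as np
def cloud(n,save=None):
    """world points (400,640,3), rgb"""
    if n=="wrist":
        p=np.array(robot.read_position());R=np.array(robot.read_tcp_rot())
    im,d=robot.grab_frame(n); ci=robot.camera_info(n)
    f=200/np.tan(np.radians(ci["vfov"]/2))
    v,u=np.mgrid[0:400,0:640]
    c=np.stack([(u-ci["cx"])/f*d,(v-ci["cy"])/f*d,d],-1)
    if n=="wrist":
        T=np.array(ci["T_tool_cam"]); t=c@T[:3,:3].T+T[:3,3]; w=t@R.T+p
    else:
        V=np.array(ci["view"]); w=(c-V[:3,3])@V[:3,:3]
    w[d==0]=np.nan
    if save: cv2.imwrite(f"pics/{save}.png",im[:,:,::-1])
    return w,im
def proj(n,P):
    ci=robot.camera_info(n); V=np.array(ci["view"]); f=200/np.tan(np.radians(ci["vfov"]/2))
    c=np.atleast_2d(P)@V[:3,:3].T+V[:3,3]
    return np.c_[c[:,0]/c[:,2]*f+ci["cx"],c[:,1]/c[:,2]*f+ci["cy"]]
def rot(yaw):
    """tool down, tool y axis (jaw) at yaw deg from world x"""
    a=np.radians(yaw); y=np.array([np.cos(a),np.sin(a),0]); z=np.array([0,0,-1.])
    return np.c_[np.cross(y,z),y,z]
def blobs(w,im,zlo,zhi,col="black",box=(0.25,0.95,-0.45,0.45),mn=30):
    hsv=cv2.cvtColor(im,cv2.COLOR_RGB2HSV)
    m=(w[...,2]>zlo)&(w[...,2]<zhi)&(w[...,0]>box[0])&(w[...,0]<box[1])&(w[...,1]>box[2])&(w[...,1]<box[3])
    if col=="black": m&=hsv[...,2]<60
    elif col=="green": m&=(hsv[...,0]>60)&(hsv[...,0]<95)&(hsv[...,1]>90)
    n,l,s,c=cv2.connectedComponentsWithStats(m.astype(np.uint8))
    out=[]
    for i in range(1,n):
        if s[i,4]<mn: continue
        P=w[l==i]; (cx,cy),r=cv2.minEnclosingCircle(P[:,:2].astype(np.float32))
        out.append((s[i,4],c[i].round(1),np.median(P[:,2]).round(4),np.round([cx,cy],4),round(r,4),P))
    return out
E
python3 - <<'E'
from h import *
for n in ["scene","side"]:
    w,im=cloud(n)
    print(n)
    for b in blobs(w,im,0.022,0.045): print("blk",*b[:5])
    for b in blobs(w,im,0.045,0.125): print("high",*b[:5])
    for b in blobs(w,im,0.045,0.125,"green"): print("green",*b[:5])
    # table check
    print(np.nanmedian(w[300:330,330:420,2]) if n=="scene" else np.nanmedian(w[150:160,440:470,2]))
print(robot.read_t())
E
```

```text
scene
blk 337 [276.4 195.9] 0.0357 [ 0.482  -0.1298] 0.0298
blk 373 [335.5 218.6] 0.0357 [0.5669 0.0186] 0.0297
blk 409 [271.1 234. ] 0.0359 [ 0.6028 -0.1438] 0.0294
high 37 [354.  164.6] 0.0584 [0.4094 0.0846] 0.0071
high 256 [415.8 186.6] 0.0721 [0.5054 0.2263] 0.03
high 283 [374.2 264.8] 0.0986 [0.7366 0.0827] 0.0177
high 345 [218.5 275.9] 0.0976 [ 0.7376 -0.2525] 0.0188
high 66 [333.1 274.5] 0.0602 [ 0.7381 -0.0061] 0.0091
0.00015323200559069745
side
blk 329 [305.6 193.4] 0.0367 [ 0.601 -0.139] 0.0304
blk 357 [356.6 200.4] 0.0368 [ 0.4809 -0.1254] 0.03
blk 50 [230.9 218.4] 0.039 [0.7343 0.0014] 0.009
blk 523 [309.8 233.7] 0.0368 [0.5645 0.023 ] 0.0302
blk 71 [392.9 261. ] 0.0389 [0.405  0.0933] 0.01
blk 131 [211.1 309.4] 0.0332 [0.6847 0.2483] 0.0087
blk 41 [150.6 330.3] 0.0344 [0.7546 0.3023] 0.0077
high 271 [260.9 152.8] 0.0817 [ 0.7325 -0.2456] 0.0176
high 40 [240.4 187.2] 0.0484 [ 0.7511 -0.1171] 0.0143
high 84 [230.1 210.4] 0.0571 [7.349e-01 4.000e-04] 0.0089
high 496 [214.3 223.6] 0.0864 [0.7327 0.0862] 0.0197
high 126 [393.5 251.5] 0.0588 [0.4049 0.0897] 0.0095
high 665 [331.3 291. ] 0.0728 [0.5026 0.221 ] 0.0337
high 52 [208.7 301.8] 0.0492 [0.6858 0.2514] 0.0079
high 46 [152.  318.2] 0.0591 [0.7469 0.3021] 0.0066
high 75 [ 77.8 322.2] 0.0648 [0.8422 0.3303] 0.0097
green 501 [335.3 278. ] 0.0803 [0.4995 0.2036] 0.0351
green 1094 [325.4 309.8] 0.0779 [0.5064 0.267 ] 0.0353
0.0015560390784003714
0.25
```

Run:
```python
from h import *
robot.goto([0.63,0.10,0.30],rot(90))
w,im=cloud("wrist","wr1"); np.savez("pics/wr1.npz",w=w,im=im)
robot.goto([0.64,0.225,0.30],rot(90))
w,im=cloud("wrist","wr2"); np.savez("pics/wr2.npz",w=w,im=im)
print(robot.read_t(),robot.read_position(),robot.read_qpos())
```

```text
3.7 [0.64003227 0.22494328 0.29978891] [ 3.57922872e+01  1.90192108e+01  7.85546432e+00  9.39801041e-03
 -7.88621930e+01 -1.25786262e+02]
```

View pics/wr1.png

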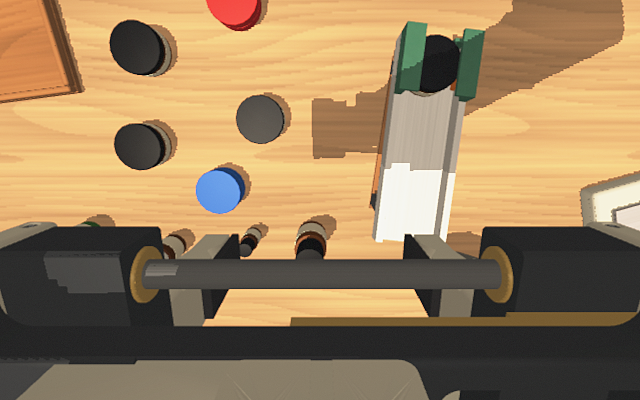

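View pics/wr2.png

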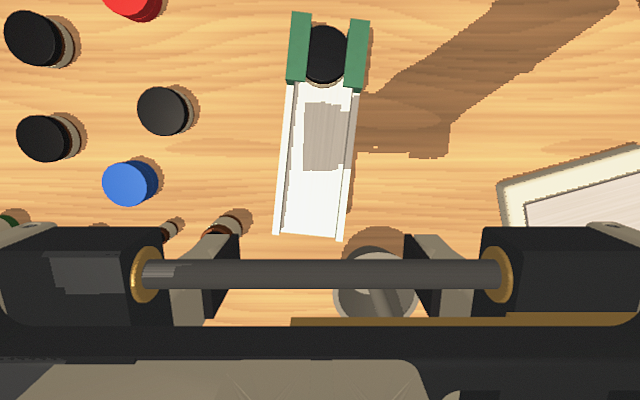

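The wrist view wr2 shows the whole chute: lips at px (300–365, 12–90), the uphill end at (310,235) and the jam jar lid at (327,53). From it I fit the chute frame, and get the jar positions.

Run:
```python
from h import *
for k in ["wr1","wr2"]:
    z=np.load(f"pics/{k}.npz"); w,im=z["w"],z["im"]
    print(k,"table",np.nanmedian(w[100:150,400:440,2]) if k=="wr2" else np.nanmedian(w[150:200,500:550,2]))
    for b in blobs(w,im,0.025,0.045): print("blk",*b[:5])
    for b in blobs(w,im,0.045,0.125): print("high",*b[:5])
    hsv=cv2.cvtColor(im,cv2.COLOR_RGB2HSV)
    for b in blobs(w,im,0.06,0.125,"green",mn=100):
        P=b[5]; r=cv2.minAreaRect(P[:,:2].astype(np.float32)); print("green",*b[:5],r, P[:,2].min(),P[:,2].max())
    m=(w[...,2]>0.035)&(hsv[...,1]<60)&(hsv[...,2]>90)&(w[...,1]>0.13)&(w[...,1]<0.32)&(w[...,0]<0.75)&(w[...,0]>0.4)
    m[225:]=0
    n,l,s,c=cv2.connectedComponentsWithStats(m.astype(np.uint8)); i=1+np.argmax(s[1:,4]); P=w[l==i]
    r=cv2.minAreaRect(P[:,:2].astype(np.float32)); print("chute",s[i,4],r)
    # floor strip: interior plane
    g=np.c_[P[:,0],P[:,1],np.ones(len(P))]
    X=np.linalg.lstsq(g,P[:,2],rcond=None)[0]
    for _ in range(8):
        res=P[:,2]-g@X; k2=np.abs(res)<0.004; X=np.linalg.lstsq(g[k2],P[k2,2],rcond=None)[0]
    print("plane",X,np.degrees(np.arctan(np.hypot(*X[:2]))),"dir",np.degrees(np.arctan2(X[1],X[0])),k2.mean())
```

```text
wr1 table -0.0009292772618331724
blk 2245 [136.5  47.3] 0.0355 [ 0.4782 -0.1269] 0.0313
blk 1030 [133.8 144.7] 0.0353 [ 0.5982 -0.1422] 0.0314
blk 55 [251.6 238.8] 0.0371 [ 0.7304 -0.0012] 0.0107
high 1817 [439.   63.8] 0.0714 [0.5041 0.228 ] 0.033
high 103 [247.7 245.6] 0.0563 [ 0.7333 -0.0031] 0.0101
high 367 [311.4 247.7] 0.0878 [0.7327 0.0864] 0.0188
high 50 [169.  251.4] 0.0483 [ 0.7431 -0.1137] 0.0106
green 683 [413.6  44.1] 0.0778 [0.4868 0.2018] 0.0274 ((0.4867418110370636, 0.20229752361774445), (0.022108111530542374, 0.05105862021446228), 83.65991973876953) 0.06169700298623565 0.0843880922482434
green 185 [474.6  42.4] 0.0753 [0.4924 0.2668] 0.0262 ((0.4925822615623474, 0.2654952108860016), (0.021936198696494102, 0.0490424819290638), 83.2656021118164) 0.07066166452547173 0.08267511177893783
chute 10073 ((0.5848652124404907, 0.22363679111003876), (0.08666764199733734, 0.23040199279785156), 83.6744613647461)
plane [ 0.17356945 -0.01750967 -0.04809211] 9.895688820247049 dir -5.760505052131486 0.7030676064727489
wr2 table -0.0006928222477325385
blk 2465 [32.5 38.2] 0.0356 [ 0.47
[... 203 characters left out ...]
0714 [0.5001 0.2266] 0.0331
high 35 [215.  232.3] 0.067 [0.7182 0.0868] 0.0099
green 1218 [298.3  47.3] 0.0804 [0.4979 0.2008] 0.0375 ((0.4978830814361572, 0.2014342099428177), (0.02143961191177368, 0.0733879804611206), 83.53706359863281) 0.06510208826429811 0.08855164283178932
green 1136 [355.9  54.5] 0.0802 [0.5046 0.2663] 0.0378 ((0.5045771598815918, 0.26424163579940796), (0.020985687151551247, 0.0738365650177002), 83.66426849365234) 0.06561574068090875 0.08835443955898636
chute 10024 ((0.6135349869728088, 0.22036513686180115), (0.0861222967505455, 0.1882408857345581), 83.90422821044922)
plane [ 0.17394015 -0.01959413 -0.04776835] 9.928485921193738 dir -6.427198961600677 0.783120510774142
```

```bash
cat >> h.py <<'E'
U=np.array([np.cos(np.radians(-6.4)),np.sin(np.radians(-6.4)),0]); FOOT=np.array([0.4737,0.2359,0.030])
c10,s10=np.cos(np.radians(10)),np.sin(np.radians(10))
SL=np.array([U[0]*c10,U[1]*c10,s10]); N=np.array([-U[0]*s10,-U[1]*s10,c10]); LAT=np.cross(N,SL)
def cp(s,n,l=0): return FOOT+SL*s+N*n+LAT*l
def crot(sg=1):
    y=SL*sg; z=-N
    return np.c_[np.cross(y,z),y,z]
def st(tag=""):
    print(tag,"t",round(robot.read_t(),2),"p",np.round(robot.read_position(),4),"F",np.round(robot.read_force(),2),"w",round(robot.read_grip_width(),3))
E
python3 - <<'E'
from h import *
for sg in (1,-1):
    for s,n in ((-45,80),(-45,7),(73,7),(73,80),(125,80),(125,8)):
        q=robot.ik(cp(s/1e3,n/1e3),crot(sg)); print(sg,s,n,None if q is None else np.round(q,1))
E
```

```text
1 -45 80 [ 60.9   5.1 -45.3  15.6 -36.7 100.4]
1 -45 7 [ 57.9  12.8 -51.5  23.4 -23.2  94.3]
1 73 7 [ 46.4  18.4 -36.3  16.  -30.2 113.7]
1 73 80 [ 47.9  12.1 -32.   12.5 -40.6 116.5]
1 125 80 [ 43.5  15.4 -25.6  11.2 -43.1 122.3]
1 125 8 [ 42.3  21.  -29.4  13.6 -33.7 120.4]
-1 -45 80 [ 60.9   5.1 -45.3  15.6 -36.7 -79.6]
-1 -45 7 [ 57.9  12.8 -51.5  23.4 -23.2 -85.7]
-1 73 7 [ 46.4  18.4 -36.3  16.  -30.2 -66.3]
-1 73 80 [ 47.9  12.1 -32.   12.5 -40.6 -63.5]
-1 125 80 [ 43.5  15.4 -25.6  11.2 -43.1 -57.7]
-1 125 8 [ 42.3  21.  -29.4  13.6 -33.7 -59.6]
```

Run:
```python
from h import *
R=crot(-1)
robot.move_gripper(0.0)
robot.goto(cp(-0.045,0.12),R); st("above")
robot.servo_line(cp(-0.045,0.008),R,speed=0.12); robot.dwell(.2); st("down")
w,im=cloud("side","sd1"); w,im=cloud("scene","sc1")
for s in (-0.030,-0.022,-0.016):
    robot.servo_line(cp(s,0.008),R,speed=0.03); st(f"s={s}")
```

```text
above t 6.22 p [0.4099 0.2444 0.1414] F [ 0.64  0.13 -0.04] w 0.005
down t 7.51 p [0.4285 0.2415 0.0307] F [-0.43  0.36 -0.52] w 0.009
s=-0.03 t 8.26 p [0.443  0.2392 0.0326] F [-0.1   0.12 -0.3 ] w 0.005
s=-0.022 t 8.68 p [0.4509 0.2385 0.0341] F [-0.7  -0.7   0.53] w 0.004
s=-0.016 t 9.03 p [0.4568 0.2378 0.0351] F [ 0.01 -0.25 -0.59] w 0.006
```

View pics/sd1.png

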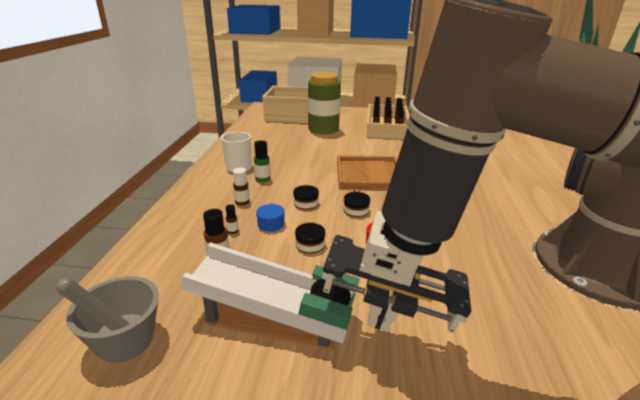

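The side picture shows the shut fingers at px (388,308), just short of the foot gap and in line with it. I continue the push in short steps, watching the force.

Run:
```python
from h import *
R=crot(-1)
for s in np.arange(-0.010,0.0741,0.006):
    robot.servo_line(cp(s,0.008),R,speed=0.03)
    F=np.array(robot.read_force()); print(round(s,3),"along",round(F@SL,2),"lat",round(F@LAT,2),"n",round(F@N,2), round((np.array(robot.read_position())-FOOT)@SL,4))
    if np.linalg.norm(F)>30: print("stop"); break
st()
cloud("side","sd2"); cloud("scene","sc2")
```

```text
-0.01 along -5.44 lat 0.42 n 2.0 -0.0105
-0.004 along -7.23 lat 0.8 n 2.6 -0.0048
0.002 along -7.01 lat 1.13 n 3.63 0.0012
0.008 along -8.16 lat 1.05 n 3.15 0.0071
0.014 along -5.92 lat -0.2 n 2.87 0.0133
0.02 along -1.42 lat 0.2 n -0.11 0.0199
0.026 along -0.33 lat -0.25 n -0.26 0.0264
0.032 along 0.42 lat -0.76 n -0.91 0.0323
0.038 along -0.08 lat -0.75 n 0.66 0.0383
0.044 along 0.11 lat 0.39 n -0.03 0.0443
0.05 along 0.34 lat 0.55 n -0.79 0.0503
0.056 along 1.32 lat 0.22 n 0.2 0.0563
0.062 along -0.6 lat 0.59 n -0.29 0.0623
0.068 along -0.08 lat -0.16 n -0.77 0.0683
0.074 along 0.46 lat -0.28 n 0.22 0.0743
 t 14.28 p [0.5451 0.228  0.0508] F [ 0.38 -0.33  0.3 ] w 0.006
```

View pics/sd2.png

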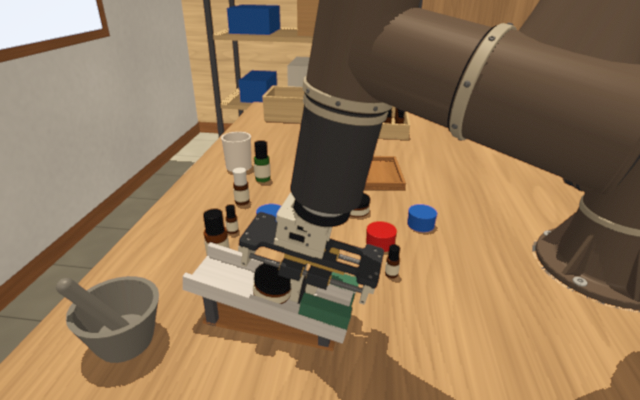

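The jar has moved up; it shows at px (272,282), beyond the lips. I back off, rise and measure where it sits.

Run:
```python
from h import *
R=crot(-1)
robot.servo_line(cp(0.062,0.010),R,speed=0.08)
robot.servo_line(cp(0.062,0.12),R,speed=0.2)
w,im=cloud("wrist","wr3"); s_,i_=cloud("side"); c_,j_=cloud("scene")
for nm,(a,b) in dict(wr=(w,im),side=(s_,i_),scene=(c_,j_)).items():
    for x in blobs(a,b,0.045,0.12,box=(0.49,0.70,0.17,0.28),mn=60):
        P=x[5]; q=(P-FOOT); print(nm,*x[:5]," slope s",np.round([(q@SL).min(),(q@SL).max()],4),"lat",np.round([(q@LAT).min(),(q@LAT).max()],4),"n",np.median(q@N).round(4))
robot.move_gripper(1.0); st()
```

```text
wr 4103 [244.4 196.4] 0.0862 [0.5874 0.2192] 0.0307  slope s [0.0918 0.1531] lat [-0.0344  0.0159] n 0.0356
side 1060 [273.4 278.6] 0.0871 [0.5906 0.2214] 0.0305  slope s [0.0956 0.1546] lat [-0.0318  0.0282] n 0.0366
scene 119 [429.6 185.6] 0.0816 [0.5166 0.2662] 0.0259  slope s [0.0216 0.0732] lat [0.0184 0.0403] n 0.0447
scene 385 [419.5 209.2] 0.0877 [0.5916 0.2169] 0.0305  slope s [0.0987 0.1574] lat [-0.0347  0.0233] n 0.0358
 t 16.97 p [0.5137 0.2314 0.1589] F [-1.03 -0.32 -0.18] w 0.998
```

View pics/wr3.png

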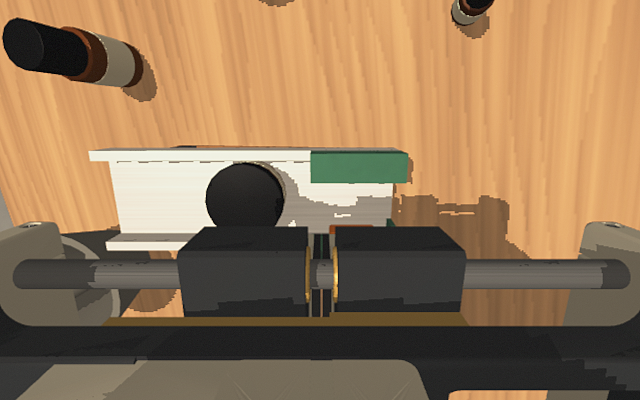

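The lid centre is at slope ≈124 mm, lateral ≈−3 mm, so the jar is clear of the lips (needs ≥105 mm). I grasp it there and lift normal to the channel, and locate the tray from the fixed cameras.

```bash
cat >> h.py <<'E'
def favg(n=12,dt=0.04):
    r=[]
    for _ in range(n):
        r.append(robot.read_force()); robot.dwell(dt)
    r=np.array(r); return r.mean(0),r.std(0)
def tray(n):
    w,im=cloud(n); 
    m=(np.abs(w[...,2]-0.0215)<0.004)&(w[...,0]>0.3)&(w[...,0]<0.65)&(w[...,1]>-0.45)&(w[...,1]<-0.17)
    m=cv2.morphologyEx(m.astype(np.uint8),cv2.MORPH_OPEN,np.ones((2,2)))
    k,l,s,c=cv2.connectedComponentsWithStats(m,connectivity=8); i=1+np.argmax(s[1:,4])
    P=w[l==i]; return s[i,4],cv2.minAreaRect(P[:,:2].astype(np.float32))
E
python3 - <<'E'
from h import *
print(tray("scene"),tray("side"))
R=crot(-1); s,l=0.1245,-0.003
robot.goto(cp(s,0.10,l),R); robot.dwell(.3); b=favg(); print("base tilted",b)
robot.servo_line(cp(s,0.006,l),R,speed=0.12); st("down")
robot.move_gripper(0.0); st("grip")
robot.servo_line(cp(s,0.012,l),R,speed=0.05); st("up6")
robot.servo_line(cp(s,0.09,l),R,speed=0.12); robot.dwell(.3); a=favg(); st("up")
print("lifted",a, "mass g",(b[0]-a[0])[2]/9.81*1e3)
E
```

```text
(np.int32(498), ((0.44771766662597656, -0.3214917778968811), (0.18606770038604736, 0.16685278713703156), 6.664684295654297)) (np.int32(120), ((0.3893829882144928, -0.12576010823249817), (0.06886434555053711, 0.6640493273735046), 1.1340371370315552))
base tilted (array([-0.06914516,  0.31330098,  0.20608795]), array([0.53461236, 0.51578731, 0.42774304]))
down t 19.17 p [0.5945 0.2197 0.0581] F [-0.99 -0.05  0.55] w 0.998
grip t 19.72 p [0.594  0.2194 0.0579] F [-4.37  0.64  4.96] w 0.704
up6 t 19.98 p [0.5933 0.2196 0.0637] F [-0.99  0.69 -1.1 ] w 0.706
up t 21.58 p [0.5797 0.221  0.1403] F [-0.26 -0.08 -1.94] w 0.701
lifted (array([-0.26087176,  0.20430087, -1.39888921]), array([0.53248213, 0.53629644, 0.53618693])) mass g 163.6062347340704
```

Run:
```python
from h import *
R=rot(180)
robot.servo_line([0.575,0.16,0.15],R,speed=0.15)
robot.servo_line([0.552,0.105,0.09],R,speed=0.15); robot.dwell(.2); a=favg(30); st("hover")
robot.servo_line([0.552,0.105,0.015],R,speed=0.12)
robot.servo_line([0.552,0.105,0.0065],R,speed=0.03); st("down")
robot.move_gripper(1.0)
robot.servo_line([0.552,0.105,0.09],R,speed=0.15); robot.dwell(.2); b=favg(30)
print("mass",(b[0]-a[0])[2]/9.81*1e3,a[0],b[0]); st()
```

```text
hover t 24.32 p [0.552 0.105 0.09 ] F [-0.22 -0.46 -2.08] w 0.701
down t 25.52 p [0.5519 0.105  0.0065] F [-1.15 -0.57 -1.48] w 0.705
mass 148.34127064229978 [ 0.06363214 -0.12368891 -1.51446296] [ 0.12807456 -0.03126648 -0.0592351 ]
 t 28.36 p [0.552 0.105 0.09 ] F [ 0.74 -0.29 -0.11] w 0.999
```

The jam jar weighs about 155 g. Next is a wrist view over the tray and the loose jars.

Run:
```python
from h import *
robot.goto([0.54,-0.20,0.30],rot(90)); robot.dwell(.15)
w,im=cloud("wrist","wr4"); np.savez("pics/wr4.npz",w=w,im=im); st()
for b in blobs(w,im,0.025,0.045,mn=200): print("blk",*b[:5])
hsv=cv2.cvtColor(im,cv2.COLOR_RGB2HSV)
for nm,lo,hi in (("blue",100,125),("red",0,6)):
    m=(hsv[...,0]>=lo)&(hsv[...,0]<=hi)&(hsv[...,1]>150)&(w[...,2]>0.02)
    k,l,s,c=cv2.connectedComponentsWithStats(m.astype(np.uint8))
    for i in range(1,k):
        if s[i,4]>150: print(nm,s[i,4],c[i].round(),np.nanmedian(w[l==i],0).round(3))
for lo,hi in ((0.005,0.0115),(0.018,0.027)):
    m=((w[...,2]>lo)&(w[...,2]<hi)&(w[...,1]<-0.17)&(w[...,1]>-0.43)&(w[...,0]>.33)&(w[...,0]<.65)); m[225:]=0
    k,l,s,c=cv2.connectedComponentsWithStats(m.astype(np.uint8)); 
    for i in range(1,k):
        if s[i,4]>300:
            P=w[l==i]; print("tray",lo,s[i],cv2.minAreaRect(P[:,:2].astype(np.float32)),np.median(P[:,2]))
```

```text
t 29.94 p [ 0.5401 -0.1992  0.2993] F [ 0.38 -0.43 -0.19] w 1.003
blk 1767 [375.  122.7] 0.0353 [ 0.4779 -0.1288] 0.0304
blk 1607 [447.  177.6] 0.0352 [ 0.5498 -0.0269] 0.0305
blk 1684 [542.5 178.8] 0.035 [0.5515 0.1039] 0.0312
blk 914 [365.3 213.6] 0.0352 [ 0.5977 -0.1429] 0.0307
blue 1168 [410.  12.] [ 0.348 -0.093  0.035]
red 2121 [473.  77.] [ 0.422 -0.009  0.035]
tray 0.005 [  159    34   136   134 13637] ((0.45301365852355957, -0.3230505883693695), (0.15520672500133514, 0.15603698790073395), 6.943742275238037) 0.00751326675901276
tray 0.018 [ 150   25  151  149 3166] ((0.45312243700027466, -0.3212684392929077), (0.17010143399238586, 0.17008540034294128), 6.977258205413818) 0.02102548067336521
```

View pics/wr4.png

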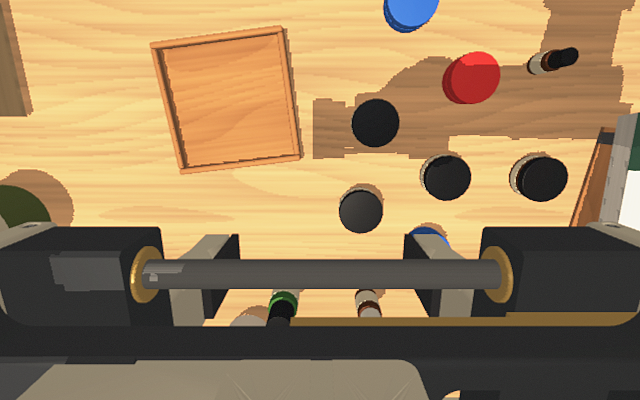

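The tray centre is (0.453, −0.322); its outer size of 170 mm matches. One jar was knocked from (0.564, 0.021) to (0.550, −0.027), shown at px (447,178). I heft the three loose jars in place from these fresh positions.

```bash
cat >> h.py <<'E'
def heft(x,y,yaw=90):
    R=rot(yaw); robot.goto([x,y,0.10],R)
    robot.servo_line([x,y,0.075],R,speed=0.15); robot.dwell(.2); b=favg(25)
    robot.servo_line([x,y,0.0065],R,speed=0.15); robot.move_gripper(0.0); w0=robot.read_grip_width()
    robot.servo_line([x,y,0.05],R,speed=0.12); robot.dwell(.25); a=favg(25); w1=robot.read_grip_width()
    m=(b[0]-a[0])[2]/9.81*1e3; print("mass",round(m,1),"w",round(w0,3),round(w1,3),"t",robot.read_t(),flush=True); return m
def putback(x,y,yaw=90,z=0.0065):
    R=rot(yaw); robot.servo_line([x,y,z+0.008],R,speed=0.15); robot.servo_line([x,y,z],R,speed=0.03)
    robot.move_gripper(1.0); robot.servo_line([x,y,z+0.085],R,speed=0.2)
E
python3 - <<'E'
from h import *
for n,x,y in (("A",.478,-.128),("C",.598,-.1425),("B",.550,-.0265)):
    print(n); heft(x,y); putback(x,y)
robot.goto([0.54,-0.13,0.30],rot(90)); robot.dwell(.15)
w,im=cloud("wrist","wr5"); st()
for b in blobs(w,im,0.025,0.045,mn=200): print("blk",*b[:5])
E
```

```text
A
mass 51.9 w 0.704 0.704 t 35.3583
C
mass 300.0 w 0.7 0.699 t 42.4833
B
mass 407.6 w 0.701 0.703 t 49.625
 t 52.8 p [ 0.5397 -0.1295  0.2982] F [ 0.21 -1.   -0.24] w 1.0
blk 1547 [324.4 124. ] 0.0354 [ 0.4783 -0.127 ] 0.0301
blk 1406 [398.7 178.9] 0.0352 [ 0.5502 -0.0264] 0.0304
blk 1641 [492.  179.4] 0.0351 [0.5516 0.1029] 0.0307
```

View pics/wr5.png

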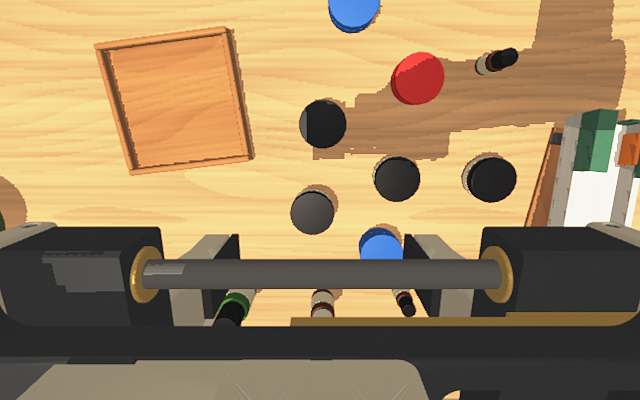

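All jars stand where expected. The order from the bottom is B (408 g), C (300 g), jam (~153 g), A (52 g). I place B now, grasping along x so that both axes end up centred.

```bash
cat >> h.py <<'E'
TC=np.array([0.4531,-0.3220])
def pick(x,y,yaw=180,zc=0.15):
    R=rot(yaw); robot.goto([x,y,max(0.10,zc)],R); robot.servo_line([x,y,0.0065],R,speed=0.15)
    robot.move_gripper(0.0); print("grip w",robot.read_grip_width())
    robot.servo_line([x,y,zc],R,speed=0.15); st("lifted")
def place(c,lvl,yaw=180,zc=0.15):
    R=rot(yaw); z0=0.008+0.036*lvl+0.0065
    robot.servo_line([c[0],c[1],zc],R,speed=0.18); st("over")
    robot.servo_line([c[0],c[1],z0+0.012],R,speed=0.12); robot.dwell(.25)
    f0=favg(8)[0][2]
    robot.servo_line([c[0],c[1],z0+0.0015],R,speed=0.04)
    dz=0.0015
    while dz>-0.0025:
        dz-=0.0005; robot.servo_line([c[0],c[1],z0+dz],R,speed=0.02); f=favg(4,0.03)[0][2]
        if f-f0>1.5: break
    print("contact dz",round(dz,4),"dF",round(f-f0,2)); st("placed")
    robot.move_gripper(1.0)
    robot.servo_line([c[0],c[1],max(z0+0.07,zc)],R,speed=0.15)
E
python3 - <<'E'
from h import *
for p in ((.55,-.0265,.0065),(.55,-.0265,.15),(*TC,.15),(*TC,.0145),(.478,-.128,.2),(*TC,.22),(.552,.104,.18)):
    q=robot.ik(p,rot(180)); print(p,None if q is None else np.round(q,0))
pick(.550,-.0265,zc=0.13); place(TC,0,zc=0.13)
R=rot(180); robot.goto([0.50,-0.24,0.30],rot(90)); robot.dwell(.15)
w,im=cloud("wrist","wr6"); st()
for b in blobs(w,im,0.025,0.055,mn=200): print("blk",*b[:5])
E
```

```text
(0.55, -0.0265, 0.0065) [ 18.  23. -30.   0. -37. -18.]
(0.55, -0.0265, 0.15) [ 18.  13. -21.   0. -56. -18.]
(np.float64(0.4531), np.float64(-0.322), 0.15) [-15.  13. -21.   0. -56.  15.]
(np.float64(0.4531), np.float64(-0.322), 0.0145) [-15.  23. -29.   0. -39.  15.]
(0.478, -0.128, 0.2) [  8.   5. -24.   0. -62.  -8.]
(np.float64(0.4531), np.float64(-0.322), 0.22) [-15.  10. -15.   0. -65.  15.]
(0.552, 0.104, 0.18) [ 31.  12. -18.   0. -60. -31.]
grip w 0.7023933689529774
lifted t 56.55 p [ 0.549  -0.0266  0.1288] F [ 0.1  -0.27 -4.27] w 0.701
over t 58.42 p [ 0.4533 -0.3215  0.13  ] F [-0.34 -0.24 -4.61] w 0.705
contact dz 0.0 dF 8.44
placed t 61.58 p [ 0.4531 -0.322   0.0149] F [-2.3  2.1  6.6] w 0.703
 t 64.9 p [ 0.4998 -0.2401  0.2996] F [-0.23 -0.73 -0.17] w 1.001
blk 287 [577.7  94.4] 0.0413 [0.4021 0.0857] 0.0115
blk 1644 [404.9 153.6] 0.0352 [ 0.4778 -0.1278] 0.0304
blk 1568 [566.5 206.2] 0.0349 [0.5509 0.1041] 0.0311
blk 1288 [387.6 237.7] 0.0351 [ 0.598  -0.1416] 0.031
```

View pics/wr6.png

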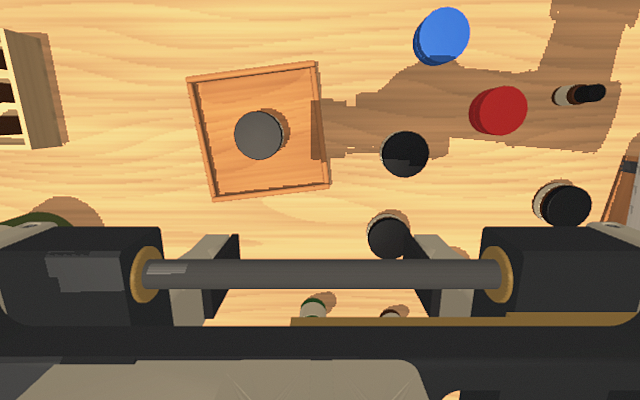

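B stands mid-tray at px (258,135), and the other jars have not moved. Next is C, with a height-based check of the lid centre.

```bash
cat >> h.py <<'E'
def topat(z,c=TC,r=0.07,views=("wrist","scene","side"),save=None):
    for n in views:
        w,im=cloud(n,(save+n) if save else None)
        m=(np.abs(w[...,2]-z)<0.006)&(np.hypot(w[...,0]-c[0],w[...,1]-c[1])<r)
        k,l,s,cc=cv2.connectedComponentsWithStats(m.astype(np.uint8))
        if k<2: print(n,"none"); continue
        i=1+np.argmax(s[1:,4]); P=w[l==i]; (x,y),rr=cv2.minEnclosingCircle(P[:,:2].astype(np.float32))
        g=np.c_[P[:,:2]-P[:,:2].mean(0),np.ones(len(P))]; X=np.linalg.lstsq(g,P[:,2],rcond=None)[0]
        print(n,s[i,4],"c",round(x,4),round(y,4),"r",round(rr,4),"z",np.median(P[:,2]).round(4),"tilt",np.degrees(np.arctan(np.hypot(*X[:2]))).round(2))
E
python3 - <<'E'
from h import *
topat(0.044)
pick(.598,-.1425,zc=0.13); topat(0.044,views=("scene","side"))
place(TC,1,zc=0.13)
robot.goto([0.52,-0.26,0.32],rot(90)); robot.dwell(.15)
topat(0.080,save="L1"); st()
w,im=cloud("scene")
for b in blobs(w,im,0.022,0.045): print("blk",*b[:5])
E
```

```text
wrist 1850 c 0.4527 -0.3205 r 0.031 z 0.0434 tilt 0.36
scene 355 c 0.4537 -0.3223 r 0.0324 z 0.0443 tilt 1.33
side 224 c 0.4563 -0.3208 r 0.0332 z 0.0451 tilt 2.91
grip w 0.7043656859931697
lifted t 68.81 p [ 0.5971 -0.1424  0.1288] F [-0.24 -0.08 -2.87] w 0.701
scene 356 c 0.4539 -0.3221 r 0.0321 z 0.0439 tilt 1.45
side 224 c 0.4561 -0.3187 r 0.0319 z 0.0451 tilt 3.15
over t 70.34 p [ 0.4536 -0.3216  0.13  ] F [-0.33 -0.42 -2.72] w 0.706
contact dz 0.0 dF 7.21
placed t 73.19 p [ 0.4531 -0.322   0.0509] F [-2.12  2.44  5.54] w 0.705
wrist 2068 c 0.453 -0.3206 r 0.0309 z 0.0794 tilt 0.39
scene 373 c 0.4555 -0.3223 r 0.0323 z 0.0803 tilt 0.95
side 217 c 0.4552 -0.321 r 0.032 z 0.0811 tilt 2.96
 t 76.36 p [ 0.5199 -0.2601  0.3198] F [-0.23  0.07 -0.14] w 1.004
blk 31 [353.5 170. ] 0.039 [0.4076 0.0852] 0.0102
blk 361 [276.7 195.8] 0.0359 [ 0.4802 -0.1272] 0.032
blk 75 [205.6 196.8] 0.038 [ 0.4639 -0.3177] 0.0282
blk 375 [367.7 212.7] 0.0358 [0.5547 0.1022] 0.0309
```

View pics/L1side.png

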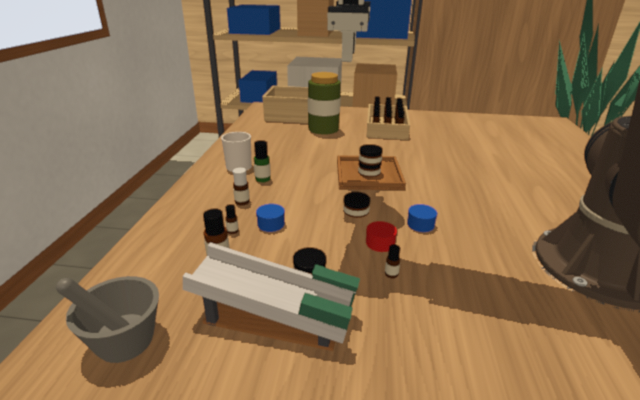

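Two levels stand straight at px (370,160), with lid centres matching within 1 mm in the wrist view. Next is the jam jar.

Run:
```python
from h import *
pick(.552,.1035,zc=0.16)
a=favg(20)[0]; print("jam Fz",a[2])
place(TC,2,zc=0.16)
robot.goto([0.52,-0.26,0.34],rot(90)); robot.dwell(.15)
topat(0.116,save="L2"); st()
w,im=cloud("wrist")
for b in blobs(w,im,0.025,0.045,mn=200): print("blk",*b[:5])
```

```text
grip w 0.7036386596332166
lifted t 80.78 p [0.5513 0.1033 0.159 ] F [ 0.43  0.3  -1.69] w 0.703
jam Fz -1.3648298183970726
over t 84.19 p [ 0.4533 -0.3216  0.16  ] F [ 0.02  0.47 -1.68] w 0.703
contact dz 0.0 dF 5.49
placed t 86.99 p [ 0.4532 -0.3221  0.0868] F [-1.59  1.21  4.66] w 0.705
wrist 2239 c 0.453 -0.3206 r 0.031 z 0.1154 tilt 0.1
scene 392 c 0.4539 -0.3222 r 0.0322 z 0.116 tilt 1.12
side 217 c 0.4549 -0.3207 r 0.0329 z 0.1172 tilt 3.44
 t 90.12 p [ 0.5199 -0.2601  0.3398] F [-0.19 -0.13 -0.2 ] w 0.998
blk 1443 [412.5 136.5] 0.0352 [ 0.4777 -0.1276] 0.0303
```

View pics/L2side.png

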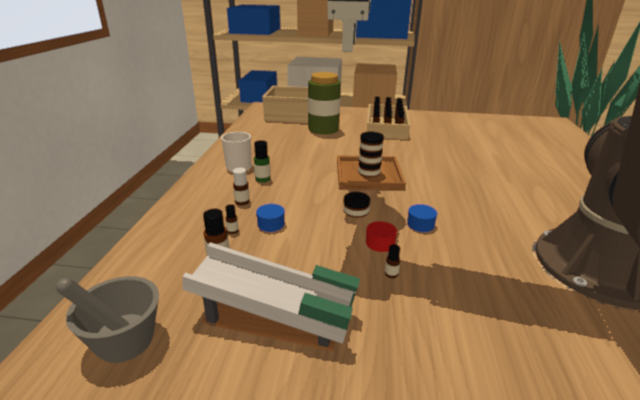

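View pics/L2wrist.png

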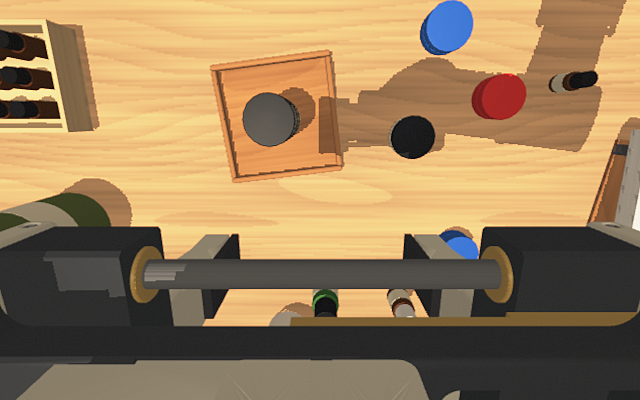

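Three levels are straight and level, at px (371,155) in the side view. Last is the lightest jar, A.

Run:
```python
from h import *
pick(.478,-.128,zc=0.20)
place(TC,3,zc=0.20)
robot.goto([0.52,-0.26,0.36],rot(90)); robot.dwell(.3)
topat(0.152,save="L3"); st()
```

```text
grip w 0.7061676568916997
lifted t 94.79 p [ 0.4774 -0.128   0.1991] F [-0.16 -0.71 -0.99] w 0.697
over t 96.03 p [ 0.4531 -0.3214  0.2   ] F [0.26 0.21 0.21] w 0.704
contact dz 0.0 dF 3.44
placed t 98.86 p [ 0.4532 -0.3221  0.1228] F [0.39 0.04 2.71] w 0.699
wrist 2430 c 0.4529 -0.3207 r 0.0312 z 0.1515 tilt 0.09
scene 408 c 0.4548 -0.3231 r 0.0322 z 0.1521 tilt 1.62
side 211 c 0.4564 -0.3212 r 0.0333 z 0.1533 tilt 3.83
 t 102.16 p [ 0.52   -0.2601  0.36  ] F [ 0.1   0.97 -0.84] w 1.001
```

View pics/L3side.png

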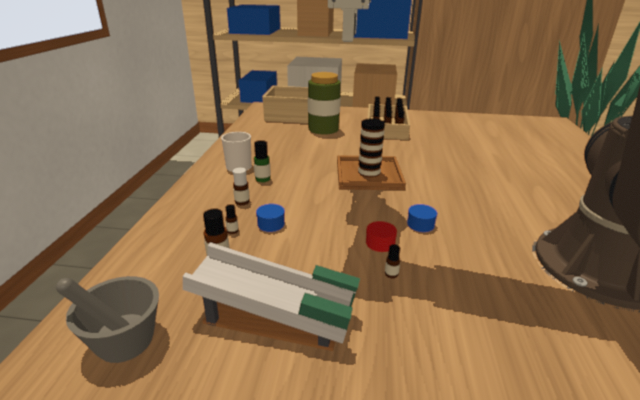

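View pics/L3scene.png

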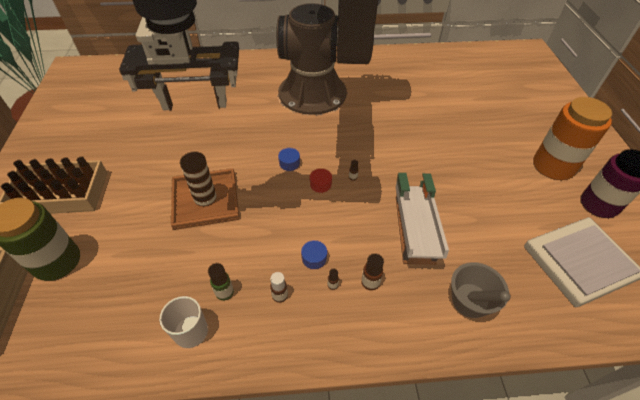

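Both pictures show four jars as one straight stack in mid-tray (side px (371,148), scene px (198,180)). The chute is empty, the vials and bottles are where they were, and the gripper is clear. I hand the job in.

```bash
python3 -c "
from rig import robot
print(robot.job_done(), robot.read_t())"
```

```text
the job is handed in; nothing more can be done
the job is handed in; nothing more can be done
```

The jam jar is out of the chute, and all four jars stand as one upright stack in the middle of the tray. I handed the job in at about 102 s of the 210 s allowed.

**Freeing the jar:** I pushed it up the chute with the fingers shut, at a peak of about 8 N. Its centre reached about 124 mm uphill, against the 105 mm needed. Then I lifted it out and set it down on a free spot on the table.

**Weights:** I hefted each jar; the estimates below are good to about 20 g. From the bottom, the stack is:

| Level | Jar | Weight (g) |
|---|---|---|
| 1 (bottom) | loose jar, knocked from its place early on | 408 |
| 2 | loose jar, farthest from the robot | 300 |
| 3 | jam jar | about 153 |
| 4 (top) | loose jar, nearest the tray | 52 |

The knocked jar had moved about 5 cm without the robot near it, so I measured it again before picking it up. I saw no sign of the grip slackening.

**Last checks:**
- **Straightness:** in the wrist camera, all four lid centres agree within 0.5 mm and lie within about 1.5 mm of the measured tray centre.
- **Height and level:** the top is at 0.1515 m against an expected 0.152 m, and the wrist camera shows a tilt of 0.1°.
- **Surroundings:** the pictures show the vials and bottles where they started, and the gripper clear of everything.

**Disagreement:** the side camera read the top's tilt as 3 to 4° and the scene camera as 1.6°. Both gave similar tilts when only the lowest jar stood on the flat tray floor, so I put this down to coarse depth readings at that distance.

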